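Close and bar the jar transport case

ROBOT

A 6-joint arm with a two-finger parallel gripper is mounted at the origin on a cart in front of the work surface, level with it; the furniture and walls round the work are solid. World frame = base frame: x ahead of the robot, y to its left, z up, the work surface at z = 0. Lengths are in m, angles in rad, forces in N, time in s.
With the tool pointing down it reaches from about 0.35 to 0.85 m from the base axis. Payload 8.1 kg.
Tool frame: the origin (TCP) lies at the very end of the fingers, on their centre line; the grasp point (between the pads) lies 19 mm behind it (robot.pinch_z is the distance from the TCP to the grasp point, in m); x points along the fingers, z is the direction in which the jaws open and shut, and the axes are right-handed (so a half turn about x gives the same grasp; the last joint's range is limited). The gripper opens to 93 mm and grips with 3 to 60 N. Pads are 15 mm wide; open, the fingers measure 128 mm over their backs; the gripper's body (75 mm by 188 mm) begins 65 mm behind the grasp point.
Start: joints at [1.227, 0.13, 1.488, -0, 1.523, -0.085], TCP at [0.154, 0.58, 0.219] pointing down, gripper open.
Joint ranges: [-2.96, 2.96], [-0.89, 2.26], [0.02, 2.5], [-1.34, 4.48], [0, 2.73], [-2.66, 2.66]. Speed limits (rad/s): [2.39, 2.39, 2.79, 3.14, 3.14, 3.14].

INTERFACE

Orientations are given as a rotation vector (axis times angle).
In Python, from plant import robot, optics, ticket gives the robot as it stands.
- The arm moves only by the tool jog_arm, never from a script. Its argument "targets" is a list of rows, each a list of 7 numbers: the shift along the tool's x, y, z in cm, then the turn, a rotation vector about the tool's x, y, z in degrees, then the closure, from 0 (fully open) to 1 (shut). In form: [[dx, dy, dz, ax, ay, az, grip], ...]. A call has 1 to 5 rows; each row is the pose to reach, as a shift and turn from the pose measured when the call began, along the tool's axes at that moment; what a row does not reach only later rows make up. A row lasts 1/8 s, in which the tool goes at most 62.5 mm and 10.7 degrees, less where a joint would pass 70% of its speed; a pose out of reach is approached as far as the arm can. A call with a gripper value outside its range is refused whole. The fingers move at their own pace and stop on an object; "squeeze" is the grip in N (left out, the last holds). Time passes only in rows, so rows that repeat a pose let the fingers close. It gives the time, the measured TCP pose, the force and the opening at its end, in the units of the state.
- robot.read_state(): the state, without advancing time (a new reading comes with each control period).
- optics.read_camera(name): name is "scene" or "top"; returns a dict with "frame" (420x560x3 uint8, red, green, blue), "vertical_fov" (degrees; the focal length in pixels is half the picture's height over the tangent of half this angle, whatever the lens; pixels are square), "cx", "cy" (the principal point, pixels), "k1" (the pictures are not rectified: a ray, as slopes to the right and down, at radius r is drawn at 1 + k1 r^2 times it, then the intrinsics apply), "R" (3x3) and "t" (3): a world point X has camera coordinates R X + t. Camera axes: x right, y down, z forward; pixel columns grow to the right and rows downward; lengths in m; the calibration is good to about 2 mm. A picture is of the moment at which its call begins. There is no depth.
- ticket.close_job(): hands the job in, once; it reports no verdict.
The state is a dict: "t": time; "q": joint angles; "dq": joint speeds; "joint_torque": joint torques, N m; "tool_pos": TCP position; "orientation": TCP orientation; "force": force on the tool from outside, world axes, zero at the start; "wrist_torque": the same for the moment, N m; "opening": finger opening in m.
Only numpy, scipy, OpenCV 4.12 (cv2) and the standard library are available. Lean on these libraries where they do the work, as an engineer would, in place of code of your own. Each camera call takes 0.05 s, during which the arm holds its last target.

TASK

The transport case is loaded: shut its lid first. Then lift the locking bar straight up and level out of its rest, lay it across the lid and press it down against the two sprung pads just far enough to push it away from you into both C-shaped catches, right in behind their lips, and let go so that it stays locked there. The catches are set at a different height each time, so feel for them and never force the bar (about 20 N is enough, 50 N does damage); keep the bar level and do not disturb the dropper bottle, the conical flask or the stopwatch.

Things in the scene. Friction and masses are not known exactly. Their poses are not given: they have to be found in the camera images.
- case: Grey open-topped case holding two jars, fixed, 130 (x) x 200 (y) x 80 mm high. Origin: centre of its underside; x points from its front to the hinged far rim, y left, z up. Lid 132 x 202 x 10 mm, hinge axis along y at x = +65, z = 80 mm; shut, its top is at z = 90. On each end stands a steel C-shaped catch, on the lid two black sprung pads: see the catch and pad points.
- pads_mid (a point): Point of the case frame (x = -4, y = 0, z = 131 mm) midway between the tops of the two pads when the lid is shut (it does not move with the lid). Pads are centred 65 mm to either side along y, each 52 mm along x, 18 mm along y. They spring down up to 31 mm, 275 N/m each (550 together), and rub on the bar as it slides.
- catch_left (a point): Fixed point of the case at x = 0, y = +109, z = 123 mm, at the left catch; it does NOT follow the catch's height. The catch is a C open to the front (-x), 10 mm wide along y. Both catches are set alike, h = 0 to 18 mm above their lowest setting; h is not reported: feel or see it. The flat top of the C is at z = 127+h in the case frame, from x = -6 to +32 mm; it is held fast.
- catch_right (a point): The like point at the right catch, y = -109 mm. In both, case frame, mm: roof z = 117+h; front lip (x = -6 to 0) hangs to 114+h; lower jaw (x = -6 to +32) top 99.5+h; back wall x = +22. The 10 mm thick bar enters from the front with its underside at 99.5+h to 104+h; let go with its centre line at x = 8 to 14, the pads lift it to the roof (underside 107+h), where the lip keeps it.
- lid (a joint): Lid angle in rad: 0 shut, about 1.6 to 1.95 at the start (upright or leaning away from the robot). The hinge is stiff (0.32 N m of friction): the lid stays where it is left and must be pushed all the way down.
- lid_tab (a point): Centre of the steel tab (22 mm out, 60 mm wide, 8 mm thick) in the middle of the lid's free edge, 142 mm from the hinge axis; it is at the top while the lid is open and at the front when shut.
- bar_grip (a point): Centre of the black plastic grip block (24 mm along x, 60 mm along y, 28 mm high) on top of the middle of the locking bar. The bar is a flat aluminium bar, 260 mm long along its y axis, 16 mm wide along x and 10 mm thick, about 0.16 kg with the block; its underside is 24 mm and its top 14 mm below this point. The bar is the same either way round.
- lock_bar: The locking bar as a whole; origin at the centre of its underside, 24 mm below bar_grip, same axes.
- bar_rest: Fixed wooden base, 70 (x) x 210 (y) x 12 mm, with two open-topped steel U brackets at y = -85 and +85 mm in which the bar lies along y. Origin: centre of its underside. The bar's underside rests 45 mm up; the brackets' arms end 65 mm up, the slots are 19 mm wide.
- dropper_bottle_mid (a point): Loose brown dropper bottle, 33 mm across, 102 mm high, bystander; the point is on its axis 50 mm up.
- conical_flask_mid (a point): Loose conical glass flask, 65 mm across, 105 mm high, bystander; the point is on its axis 50 mm up.
- stopwatch: Loose black stopwatch lying flat, 71 x 59 x 17 mm, bystander; origin at the centre of its underside.

How it is judged:
By the outcome, as a careful person would: the job done as asked, in the order asked, and still so for the second after the job is handed in, with the robot touching nothing.
It also fails if it takes over 54 s, if anything falls off the work surface, if the arm or the gripper's body presses on something with over 40 N, if the wrist force passes 120 N, or if a joint passes its speed limit or range.

## Working session

There is one attempt and no reset: what is moved stays moved. The work goes in short steps, Python scripts to look and compute and a tool call to move; the robot and the scene stay as the last step left them, time stands still between calls to the robot, and variables do not carry over. Pictures are saved under pics/ and viewed, and the job is handed in when it is done.

Besides the shell and the picture viewer there is one more tool, called after "Emit:" as name(argument=value, ...) on one line, values as JSON. jog_arm: Moves the arm, as the interface text tells. Its arguments: {"type":"object","properties":{"targets":{"type":"array"},"squeeze":{"type":"number"}},"required":["targets"]}

```bash
ls; mkdir -p pics
cat > h.py <<'E'
import numpy as np, cv2
from plant import robot, optics, ticket
from scipy.spatial.transform import Rotation as Ro
E
python3 - <<'E'
from h import *
s=robot.read_state()
for k,v in s.items(): print(k,np.round(v,4))
import pickle
for n in("scene","top"):
    c=optics.read_camera(n); cv2.imwrite(f"pics/{n}0.png",c["frame"][:,:,::-1]); pickle.dump(c,open(n+"0.pkl","wb"))
    print(n,{k:np.round(c[k],4).tolist() for k in c if k!="frame"})
print(robot.pinch_z)
E
```

```text
pics
t 0.0
q [ 1.2266  0.1312  1.4893  0.      1.523  -0.0854]
dq [ 0.0001  0.0007 -0.0008 -0.0006 -0.0004  0.0003]
joint_torque [-2.20000e-03 -5.59831e+01 -4.91763e+01  7.67000e-02  3.50000e-02
 -2.00000e-04]
tool_pos [0.1533 0.5795 0.2176]
orientation [-1.0175  1.3221  1.0159]
force [0.2945 0.6213 0.1706]
wrist_torque [-0.0426  0.0234 -0.0068]
opening 0.093
scene {'vertical_fov': 57.8748, 'cx': 282.3549, 'cy': 212.865, 'k1': -0.0968, 'R': [[0.6861, -0.7273, -0.0172], [-0.4244, -0.3809, -0.8215], [0.5909, 0.5709, -0.57]], 't': [-0.3833, 0.3353, 0.6625]}
top {'vertical_fov': 51.3214, 'cx': 284.3022, 'cy': 210.3684, 'k1': -0.1134, 'R': [[-0.0042, -1.0, 0.0035], [-0.9898, 0.0037, -0.1421], [0.1421, -0.004, -0.9898]], 't': [0.0003, 0.5851, 1.1797]}
0.0188
```

View pics/scene0.png

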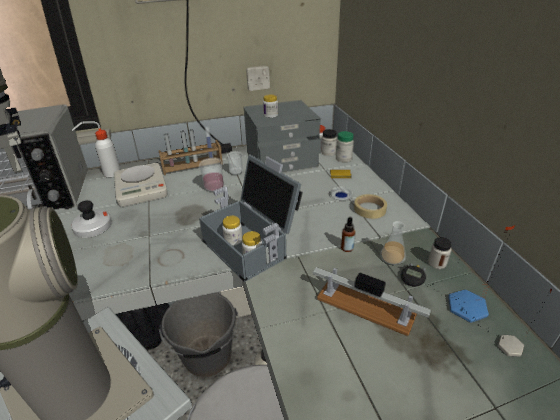

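View pics/top0.png

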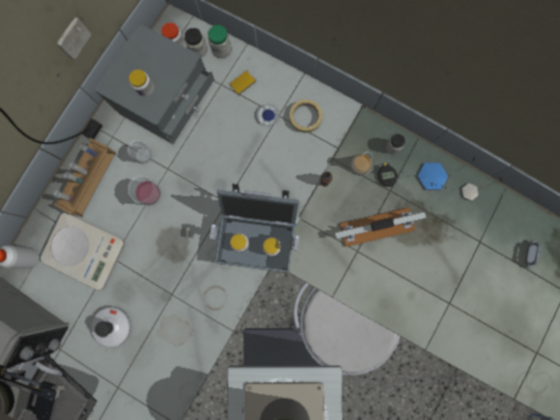

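Run:
```python
import cv2
a=cv2.imread("pics/top0.png"); b=cv2.imread("pics/scene0.png")
cv2.imwrite("pics/t0a.png",cv2.resize(a[170:290,195:315],None,fx=5,fy=5,interpolation=cv2.INTER_CUBIC))
cv2.imwrite("pics/t0b.png",cv2.resize(a[130:260,305:465],None,fx=5,fy=4.6,interpolation=cv2.INTER_CUBIC)[:, :800])
cv2.imwrite("pics/s0a.png",cv2.resize(b[140:285,190:340],None,fx=4,fy=4,interpolation=cv2.INTER_CUBIC))
cv2.imwrite("pics/s0b.png",cv2.resize(b[205:345,300:460],None,fx=4,fy=4,interpolation=cv2.INTER_CUBIC))
```

```text
(no output)
```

View pics/t0a.png

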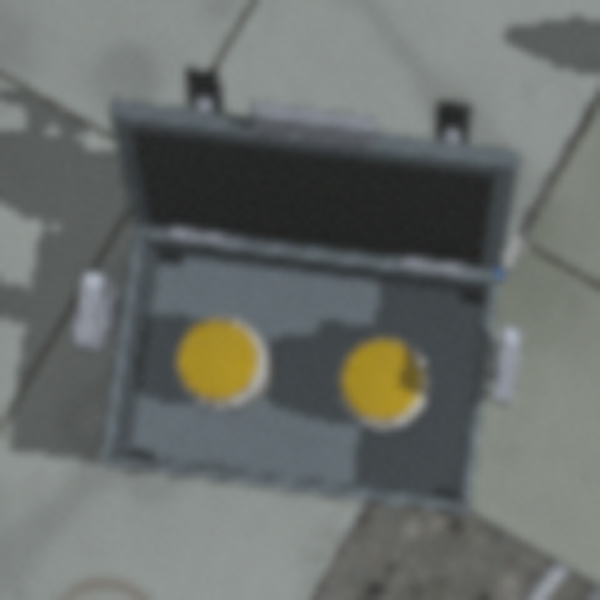

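View pics/t0b.png

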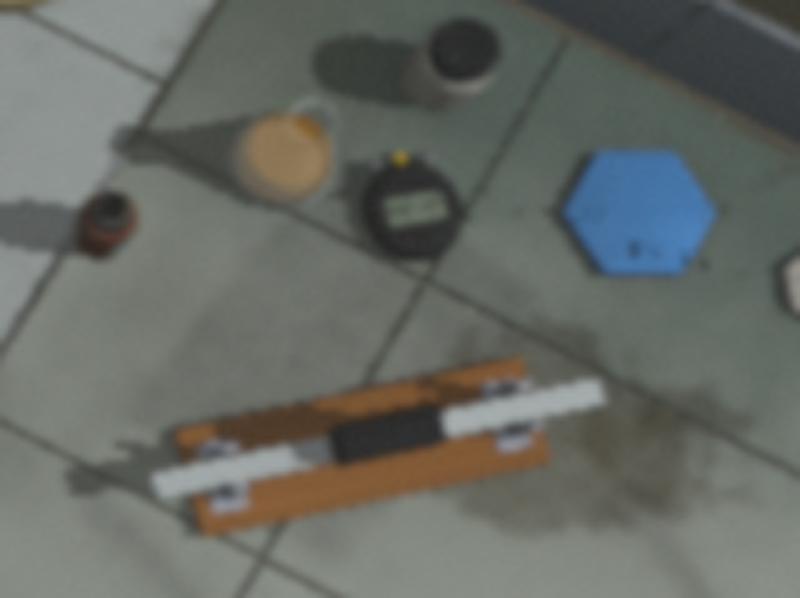

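View pics/s0a.png

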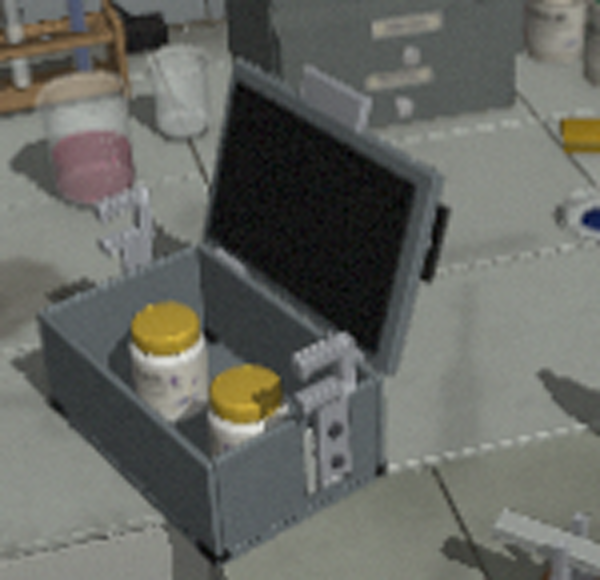

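View pics/s0b.png

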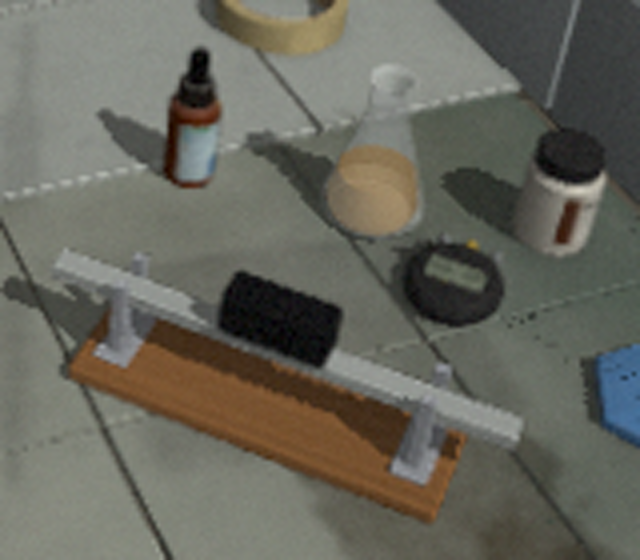

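```bash
cat >> h.py <<'E'
import pickle
def K(c):
    f=210/np.tan(np.radians(c["vertical_fov"]/2)); return np.array([[f,0,c["cx"]],[0,f,c["cy"]],[0,0,1]])
def ray(c,px):
    p=cv2.undistortPoints(np.array(px,float).reshape(-1,1,2),K(c),np.array([c["k1"],0,0,0.]))[:,0]
    d=np.c_[p,np.ones(len(p))]@np.array(c["R"]); return -np.array(c["R"]).T@np.array(c["t"]),d
def plane(c,px,z):
    o,d=ray(c,px); return o+d*((z-o[2])/d[:,2])[:,None]
def proj(c,X):
    return cv2.projectPoints(np.array(X,float).reshape(-1,1,3),cv2.Rodrigues(np.array(c["R"]))[0],np.array(c["t"],float),K(c),np.array([c["k1"],0,0,0.]))[0][:,0]
def tri(c1,p1,c2,p2):
    o1,d1=ray(c1,p1);o2,d2=ray(c2,p2); out=[]
    for a,b in zip(d1,d2):
        st=np.linalg.lstsq(np.c_[a,-b],o2-o1,rcond=None)[0]; A=o1+a*st[0];B=o2+b*st[1]; out.append(np.r_[(A+B)/2,np.linalg.norm(A-B)])
    return np.array(out)
def cam(n): return optics.read_camera(n)
def old(n): return pickle.load(open(n+".pkl","rb"))
E
python3 - <<'E'
from h import *
np.set_printoptions(precision=4,suppress=True)
T=old("top0");S=old("scene0")
t=lambda x,y:(195+(x+.5)/5-.5,170+(y+.5)/5-.5)
s=lambda x,y:(190+(x+.5)/4-.5,140+(y+.5)/4-.5)
s2=lambda x,y:(300+(x+.5)/4-.5,205+(y+.5)/4-.5)
t2=lambda x,y:(305+(x+.5)/5-.5,130+(y+.5)/4.6-.5)
print("front rim L,R top",plane(T,[t(106,462),t(468,503)],.08))
print("front rim L,R scene",plane(S,[s(40,316),s(218,463)],.08))
print("front bottom R scene",plane(S,[s(218,557)],0.0), "back right bottom",plane(S,[s(382,470)],0))
print("back right rim scene",plane(S,[s(382,375)],.08),"backleft",plane(S,[s(200,246)],.08))
print("lid far corners tri: right",tri(T,[t(517,152)],S,[s(441,180)]),"left",tri(T,[t(113,102)],S,[s(236,62)]))
print("tab outer", tri(T,[t(315,110)],S,[s(337,80)]))
# bar ends
print("bar grip tri", tri(T,[t2(388,434)],S,[s2(280,318)]))
print("bar ends top z.055",plane(T,[t2(152,485),t2(603,390)],.055))
print("base corners", plane(T,[t2(177,428),t2(522,357),t2(548,461),t2(203,534)],.012))
print("base corners sc", plane(S,[s2(70,372),s2(432,520)],.0))
print("bottle",plane(T,[t2(110,212)],.1),plane(S,[s2(190,178)],.0),"flask",plane(T,[t2(315,118)],.105),"watch",plane(T,[t2(413,212)],.017))
E
```

```text
front rim L,R top [[ 0.441   0.1817  0.08  ]
 [ 0.4188 -0.0116  0.08  ]]
front rim L,R scene [[ 0.4389  0.1796  0.08  ]
 [ 0.4205 -0.0133  0.08  ]]
front bottom R scene [[ 0.4204 -0.0042  0.    ]] back right bottom [[ 0.5442 -0.0234  0.    ]]
back right rim scene [[ 0.542  -0.0268  0.08  ]] backleft [[0.5637 0.1646 0.08  ]]
lid far corners tri: right [[ 0.5872 -0.0343  0.2002  0.0015]] left [[0.611  0.164  0.2028 0.0049]]
tab outer [[0.603  0.0631 0.2259 0.0028]]
bar grip tri [[ 0.5422 -0.269   0.0712  0.0007]]
bar ends top z.055 [[ 0.5142 -0.141   0.055 ]
 [ 0.5704 -0.396   0.055 ]]
base corners [[ 0.5533 -0.1612  0.012 ]
 [ 0.5973 -0.3633  0.012 ]
 [ 0.5314 -0.3757  0.012 ]
 [ 0.4874 -0.1747  0.012 ]]
base corners sc [[ 0.4917 -0.1714  0.    ]
 [ 0.5365 -0.3754  0.    ]]
bottle [[ 0.6708 -0.1162  0.1   ]] [[ 0.6762 -0.1226  0.    ]] flask [[ 0.7264 -0.2286  0.105 ]] watch [[ 0.6894 -0.3018  0.017 ]]
```

```bash
cat >> h.py <<'E'
np.set_printoptions(precision=4,suppress=True)
def st(): 
    s=robot.read_state(); return s,np.array(s["tool_pos"]),Ro.from_rotvec(s["orientation"])
def go(p,yawz,tilt=None):
    """row numbers to world p with tool down, tool z at heading yawz (rad, world)"""
    s,P,R=st()
    z=np.array([np.cos(yawz),np.sin(yawz),0]);x=np.array([0,0,-1.]);y=np.cross(z,x)
    W=Ro.from_matrix(np.c_[x,y,z])
    d=R.inv().apply(np.array(p)-P)*100; w=np.degrees((R.inv()*W).as_rotvec())
    return np.round(np.r_[d,w],2)
E
python3 - <<'E'
from h import *
s,P,R=st(); print(R.as_matrix()); 
T=old("top0");S=old("scene0")
for yaw in(-.113,):
  c=np.array([.4913,.0767]);A=np.array([[np.cos(yaw),-np.sin(yaw)],[np.sin(yaw),np.cos(yaw)]])
  W=lambda x,y,z:np.r_[c+A@[x,y],z]
  for n,C,o,f in(("t",T,(195,170),5),("s",S,(190,140),4)):
    pts=[W(x,y,z) for x in(-.065,.065) for y in(-.1,.1) for z in (0,.08)]
    im=cv2.resize(C["frame"][o[1]:o[1]+150,o[0]:o[0]+150,::-1],None,fx=4,fy=4,interpolation=cv2.INTER_CUBIC)
    for h,col in((0,(0,0,255)),(.009,(0,255,0)),(.018,(255,0,0))):
      for y in(.109,-.109):
        q=[W(x,y+dy,.127+h) for x,dy in((-.006,-.005),(.032,-.005),(.032,.005),(-.006,.005))]
        pp=(proj(C,q)-o+.5)*4-.5
        cv2.polylines(im,[np.round(pp).astype(int)],True,col,1)
    for p in (proj(C,pts)-o+.5)*4-.5: cv2.circle(im,tuple(np.round(p).astype(int).tolist()),4,(255,0,255),1)
    cv2.imwrite(f"pics/ov_{n}.png",im)
E
```

```text
[[-0.0005 -0.9667  0.2559]
 [-0.0016  0.2559  0.9667]
 [-1.      0.0001 -0.0017]]
```

View pics/ov_t.png

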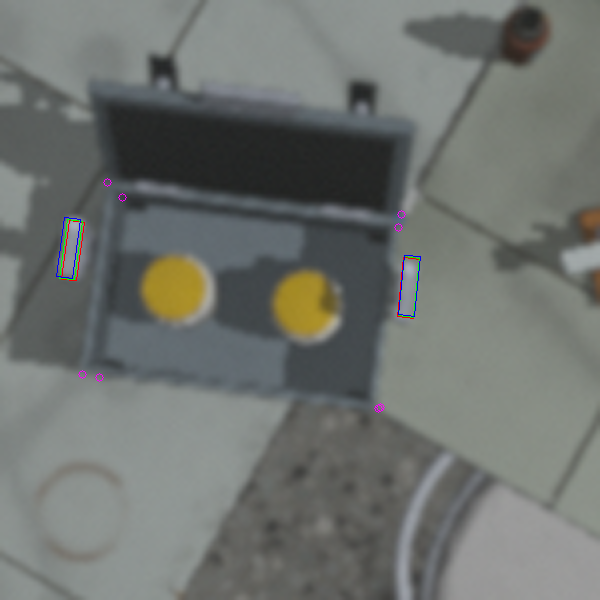

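View pics/ov_s.png

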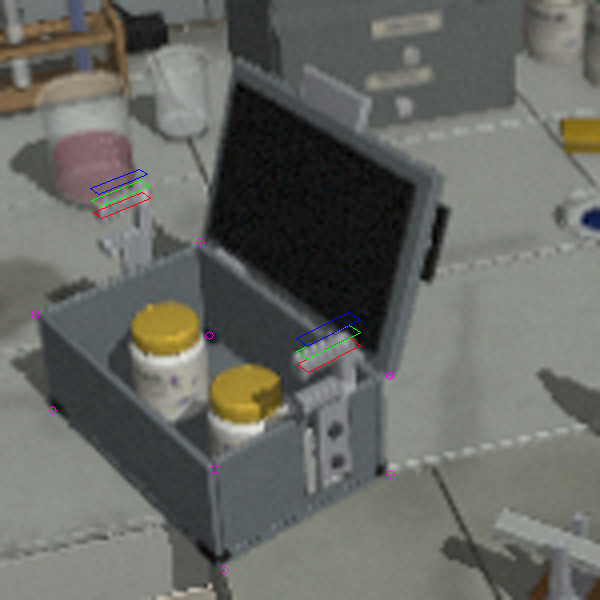

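Run:
```python
from h import *
T=old("top0");f=T["frame"].astype(int)
im=T["frame"][170:290,195:315]
# bluish-bright: print local pixel grids
g=f.sum(2)//3; b=f[:,:,2]-f[:,:,0]
for (x0,x1) in((206,222),(290,304)):
    print("cols",x0); 
    for y in range(222,256): print(y,g[y,x0:x1],b[y,x0:x1])
```

```text
cols 206
222 [91 91 91 92 90 89 89 80 73 78 86 88 87 84 89 99] [ 2  2  2  2  4  2  1  1  0  0  2  3  1  4  7 12]
223 [91 91 92 90 89 92 93 89 84 87 88 87 86 83 85 99] [ 2  3  2  2  2  3  4  3  3  3  2  3  2  3  6 13]
224 [ 91  91  90  91  91 103 122 127 121 107  93  87  85  83  86  97] [ 1  1  3  2  3  5  9 12  9  7  4  2  2  4  8 13]
225 [ 92  92  92  91  95 120 154 165 158 133 105  91  86  82  87  97] [ 2  2  3  2  3  9 14 17 15 11  7  5  2  4 10 13]
226 [ 91  92  92  90  99 127 160 173 167 140 111  97  87  84  91  97] [ 2  2  2  2  5 11 15 17 17 13  9  6  4  4  9 14]
227 [ 92  92  92  89  98 128 152 162 156 132 111 103  92  87  95 100] [ 2  3  3  3  5 11 15 16 15 13  9  8  4  6 10 14]
228 [ 92  93  90  86  98 127 146 152 146 125 112 107  96  89  98 102] [ 2  2  1  2  5 10 14 15 14 12 11  9  6  7 12 14]
229 [ 92  91  87  80  95 130 145 148 143 126 116 107  92  87  97 102] [ 3  3  2  1  6 11 13 15 14 12 11 11  8  8 12 15]
230 [ 91  91  81  76  98 134 147 145 140 130 120 104  84  84  97  98] [ 1  2  2  1  5 12 13 14 14 13 12 10  7  9 12 15]
231 [ 91  87  77  76 102 134 145 144 137 13
[... 5837 characters left out ...]
132 132 133 133 134] [ 8  4  2  5 10 13 11  6  0 -3 -3 -2 -3 -3]
250 [ 85 105 118 123 124 125 129 134 135 134 134 133 134 134] [ 8  5  1  2  5  8  6  3 -1 -4 -3 -3 -3 -3]
251 [ 98 116 128 130 128 125 127 131 133 132 132 133 134 135] [ 9  6  0 -1 -2  0  0  0 -2 -3 -3 -3 -4 -3]
252 [105 121 130 134 134 132 131 132 132 131 132 132 134 136] [12  6 -1 -2 -2 -2 -3 -3 -2 -2 -3 -3 -3 -2]
253 [106 120 130 134 134 133 133 133 132 131 131 133 134 135] [10  5  0 -2 -3 -2 -3 -3 -2 -4 -3 -3 -3 -2]
254 [109 122 130 134 133 132 133 133 133 133 133 133 135 136] [ 9  5 -2 -3 -3 -3 -2 -3 -1 -2 -3 -2 -3 -2]
255 [114 125 131 133 134 132 133 133 132 134 135 134 135 135] [10  3 -3 -3 -3 -3 -3 -3 -3 -2 -3 -3 -3 -3]
```

Run:
```python
from h import *
T=old("top0");S=old("scene0")
print(ray(T,[(0,0)])[0],ray(S,[(0,0)])[0])
P=plane(T,[(213.1,224),(212.,238.6),(297.1,235.2),(295.5,249.6)],.135); print(P)
L=(P[0]+P[1])/2;R=(P[2]+P[3])/2; d=(L-R)[:2]; print(np.linalg.norm(d),np.arcsin(-d[0]/np.linalg.norm(d)), (L+R)/2, np.linalg.norm(P[0]-P[1]),np.linalg.norm(P[2]-P[3]))
yaw=np.arcsin(-d[0]/np.linalg.norm(d)); print("case c",(L+R)[:2]/2-.013*np.array([np.cos(yaw),np.sin(yaw)]))
print("go above lid back", go((.66,.065,.32),0))
```

```text
[0.4116 0.0029 1.2508] [ 0.0138 -0.5292  0.6465]
[[ 0.537   0.1818  0.135 ]
 [ 0.4993  0.184   0.135 ]
 [ 0.5074 -0.0341  0.135 ]
 [ 0.4706 -0.0298  0.135 ]]
0.21678631093783862 -0.13480585684163898 [0.5036 0.0755 0.135 ] 0.037704792461896244 0.03705451246796743
case c [0.4907 0.0772]
go above lid back [-10.18 -62.14 -36.79  75.17  -0.09   0.06]
```

```bash
cat >> h.py <<'E'
CC=np.array([.491,.077]);YAW=-.124
def case(x,y,z):
    c,s=np.cos(YAW),np.sin(YAW); return np.r_[CC+[c*x-s*y,s*x+c*y],z]
def incase(p):
    c,s=np.cos(YAW),np.sin(YAW); d=np.array(p)[:2]-CC; return np.r_[c*d[0]+s*d[1],-s*d[0]+c*d[1],p[2]]
def rep():
    s,P,R=st(); print("t",round(s["t"],2),"P",P,"case",incase(P)*1000,"F",np.round(s["force"],2),"M",np.round(s["wrist_torque"],2),"open",s["opening"])
E
python3 - <<'E'
from h import *
print(case(.155,0,.3)); print(go(case(.155,0,.3),YAW))
E
```

```text
[0.6448 0.0578 0.3   ]
[ -8.17 -60.86 -37.87  82.28  -0.08   0.06]
```

Emit:
jog_arm(targets=[[-8, 0, 0, 10, 0, 0, 1], [-8.2, -60.9, -37.9, 82.3, 0, 0, 1], [-8.2, -60.9, -37.9, 82.3, 0, 0, 1], [-8.2, -60.9, -37.9, 82.3, 0, 0, 1], [-8.2, -60.9, -37.9, 82.3, 0, 0, 1]], squeeze=20)

```text
t: 0.72
tool_pos: [0.3256, 0.3961, 0.2875]
orientation: [-0.301, 1.551, 0.298]
force: [0.6, 0.1, 0.7]
opening: 0.0477
```

Run:
```python
from h import *
rep(); print(go(case(.155,0,.3),YAW))
```

```text
t 0.72 P [0.3256 0.3961 0.2875] case [-203.6391  296.19    287.4655] F [0.57 0.06 0.69] M [-0.02  0.06 -0.06] open 0.047672750769519504
[ -1.21 -43.29  17.02  28.98  -0.06   0.1 ]
```

Emit:
jog_arm(targets=[[-1.2, -43.3, 17.0, 29, 0, 0, 1], [-1.2, -43.3, 17.0, 29, 0, 0, 1], [-1.2, -43.3, 17.0, 29, 0, 0, 1], [-1.2, -43.3, 17.0, 29, 0, 0, 1], [-1.2, -43.3, 17.0, 29, 0, 0, 1]])

```text
t: 1.35
tool_pos: [0.5397, 0.1685, 0.2955]
orientation: [0.096, 1.57, -0.099]
force: [0.3, 1.2, 0.7]
opening: 0.0014
```

Run:
```python
from h import *
rep(); print(go(case(.155,0,.3),YAW))
```

```text
t 1.35 P [0.5397 0.1685 0.2955] case [ 37.0054  96.7717 295.5443] F [0.26 1.22 0.71] M [-0.06  0.07  0.01] open 0.0013902744609734109
[-0.44 -9.67 11.8  -0.03 -0.06  0.11]
```

Emit:
jog_arm(targets=[[-0.4, -9.7, 11.8, 0, 0, 0, 1], [-0.4, -9.7, 11.8, 0, 0, 0, 1], [-0.4, -9.7, 11.8, 0, 0, 0, 1], [5, -9.7, 11.8, 0, 0, 0, 1], [10.5, -9.7, 11.8, 0, 0, 0, 1]])

```text
t: 1.98
tool_pos: [0.6452, 0.0566, 0.1894]
orientation: [0.097, 1.568, -0.1]
force: [1.2, 0.1, -0.7]
opening: 0.0003
```

Run:
```python
from h import *
rep(); print(go(case(.155,0,.19),YAW))
c=cam("scene"); cv2.imwrite("pics/s1.png",cv2.resize(c["frame"][80:290,150:400,::-1],None,fx=2.5,fy=2.5))
```

```text
t 1.98 P [0.6452 0.0566 0.1894] case [155.5527  -1.1783 189.4388] F [ 1.24  0.1  -0.67] M [-0.11  0.07  0.06] open 0.0003460370652933923
[-0.06  0.12 -0.06 -0.1   0.01  0.1 ]
```

View pics/s1.png

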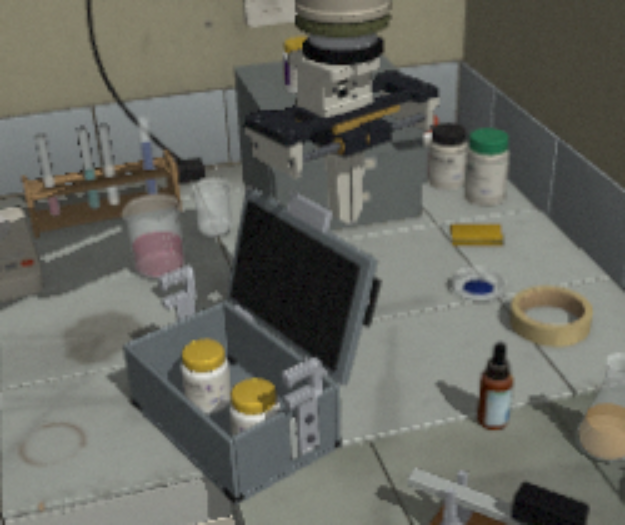

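Run:
```python
from h import *
c=cam("scene"); s,P,R=st(); print((proj(c,[P,P+[0,0,.084]])-[150,80])*2.5)
cv2.imwrite("pics/s1z.png",cv2.resize(c["frame"][95:185,230:340,::-1],None,fx=7,fy=6.5,interpolation=cv2.INTER_CUBIC))
```

```text
[[341.6022 227.5011]
 [340.6493 151.4743]]
```

View pics/s1z.png

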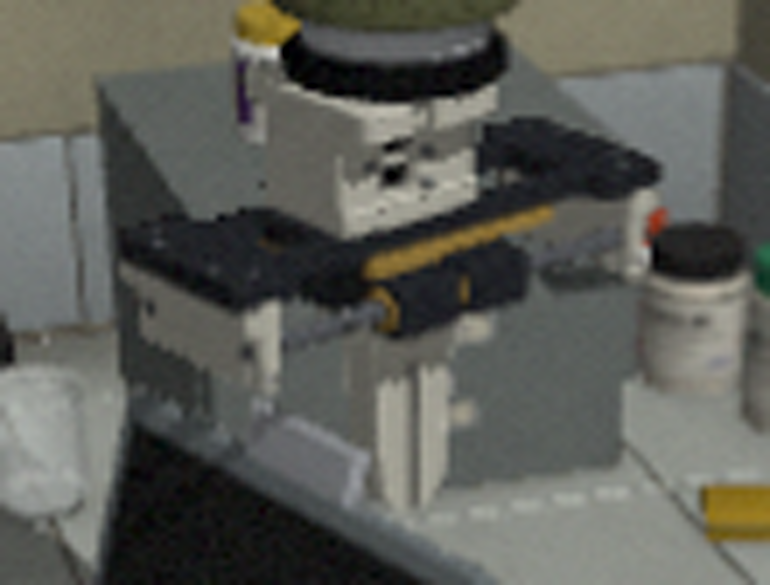

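Emit:
jog_arm(targets=[[-0.8, 0.1, -2, 0, 0, 0, 1], [-1.2, 0.1, -3.5, 0, 0, 0, 1], [-1.6, 0.1, -5.0, 0, 0, 0, 1], [-1.6, 0.1, -6.5, 0, 0, 0, 1], [-1.6, 0.1, -8, 0, 0, 0, 1]])

```text
t: 2.7
tool_pos: [0.562, 0.0683, 0.2026]
orientation: [0.096, 1.579, -0.1]
force: [2.4, 1.1, -0.5]
opening: 0.0003
```

Run:
```python
from h import *
rep()
c=cam("scene"); cv2.imwrite("pics/s2.png",cv2.resize(c["frame"][80:290,150:400,::-1],None,fx=2.5,fy=2.5))
```

```text
t 2.7 P [0.562  0.0683 0.2026] case [ 71.5539   0.1049 202.5602] F [ 2.42  1.09 -0.49] M [-0.04 -0.45 -0.01] open 0.00031213618242226834
```

View pics/s2.png

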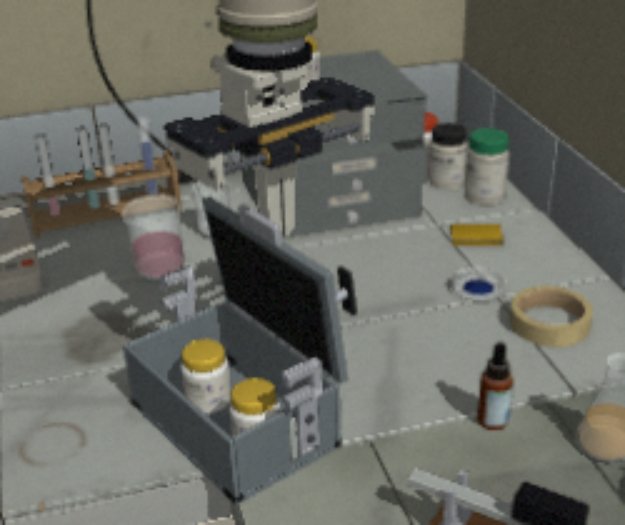

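Emit:
jog_arm(targets=[[0.1, 0, -1.6, 0, 0, 0, 1], [0.3, 0, -3.2, 0, 0, 0, 1], [1.0, 0, -5.0, 0, 0, 0, 1], [1.9, 0, -6.6, 0, 0, 0, 1], [3.0, 0, -8.1, 0, 0, 0, 1]])

```text
t: 3.38
tool_pos: [0.4812, 0.0789, 0.1761]
orientation: [0.096, 1.576, -0.099]
force: [2.4, -0.1, 1.4]
opening: 0.0008
```

Run:
```python
from h import *
rep()
c=cam("scene"); cv2.imwrite("pics/s3.png",cv2.resize(c["frame"][80:290,150:400,::-1],None,fx=2.5,fy=2.5))
```

```text
t 3.38 P [0.4812 0.0789 0.1761] case [ -9.9808   0.6722 176.1411] F [ 2.43 -0.07  1.37] M [ 0.01 -0.34  0.04] open 0.0008314060056703358
```

View pics/s3.png

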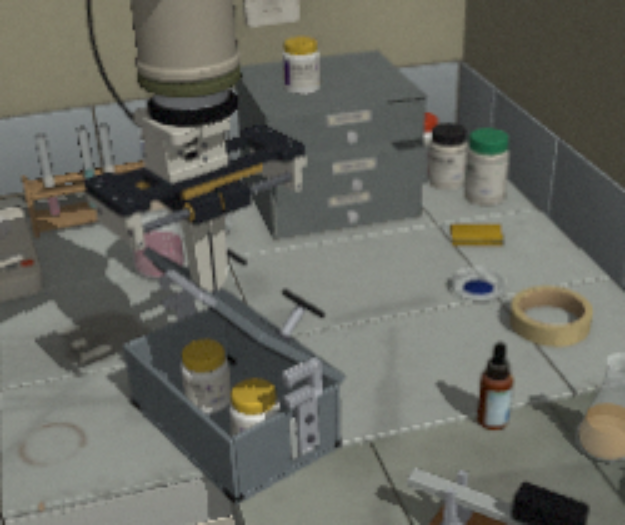

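Emit:
jog_arm(targets=[[1.7, 0, -1.2, 0, 0, 0, 1], [3.3, 0, -2.3, 0, 0, 0, 1], [5.0, 0, -3.1, 0, 0, 0, 1], [6.7, 0, -3.7, 0, 0, 0, 1], [7.9, 0, -4.0, 0, 0, 0, 1]])

```text
t: 4.05
tool_pos: [0.4387, 0.0839, 0.0955]
orientation: [0.096, 1.579, -0.099]
force: [0.5, 0.4, 1.2]
opening: 0.0002
```

Run:
```python
from h import *
rep()
```

```text
t 4.05 P [0.4387 0.0839 0.0955] case [-52.7311   0.4164  95.5493] F [0.51 0.44 1.25] M [-0.1  -0.11  0.02] open 0.000197187540620095
```

Emit:
jog_arm(targets=[[0.2, 0, 0, 0, 0, 0, 1], [0.5, 0, 0, 0, 0, 0, 1], [0.7, 0, 0, 0, 0, 0, 1], [0.8, 0, 0, 0, 0, 0, 1], [0.8, 0, 0, 0, 0, 0, 1]])

```text
t: 4.68
tool_pos: [0.4391, 0.0839, 0.0901]
orientation: [0.095, 1.579, -0.099]
force: [-12.6, 0.2, 22.5]
opening: 0.0006
```

Run:
```python
from h import *
rep()
c=cam("scene"); cv2.imwrite("pics/s4.png",cv2.resize(c["frame"][80:290,150:400,::-1],None,fx=2.5,fy=2.5))
```

```text
t 4.67 P [0.4391 0.0839 0.0901] case [-52.3524   0.4395  90.0632] F [-12.61   0.24  22.49] M [-0.28  2.38  0.01] open 0.0005698951061425607
```

View pics/s4.png

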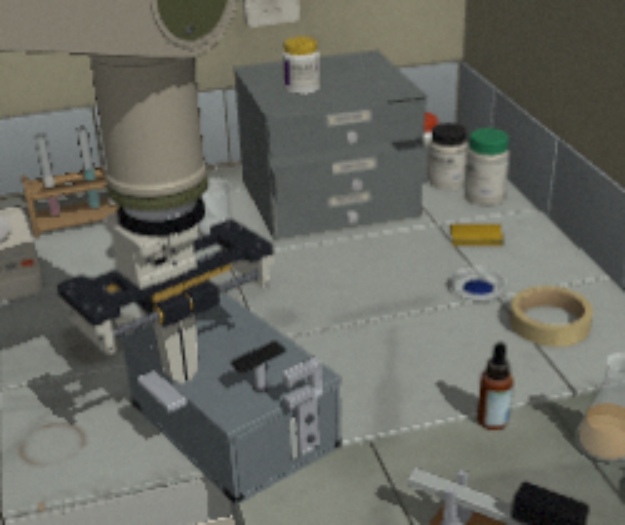

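Emit:
jog_arm(targets=[[-4, 0, 0, 0, 0, 0, 1], [-8, 0, 0, 0, 0, 0, 1], [-8, -6, 3, 0, 0, 0, 1], [-8, -10.9, 6.5, 0, 0, 0, 1], [-7, -10.9, 6.5, 0, 0, 0, 1]])

```text
t: 5.35
tool_pos: [0.4929, -0.0358, 0.1608]
orientation: [0.098, 1.576, -0.103]
force: [0.5, 0.5, -0.6]
opening: 0.0005
```

Run:
```python
from h import *
rep(); print(go(case(.013,-.109,.150),YAW))
c=cam("scene"); cv2.imwrite("pics/s5.png",cv2.resize(c["frame"][80:290,150:400,::-1],None,fx=2.5,fy=2.5))
```

```text
t 5.35 P [ 0.4929 -0.0358  0.1608] case [  15.8804 -111.6574  160.7778] F [ 0.45  0.47 -0.59] M [-0.1   0.09 -0.01] open 0.0005393067034633381
[ 1.08  0.27 -0.28 -0.23 -0.4   0.22]
```

View pics/s5.png

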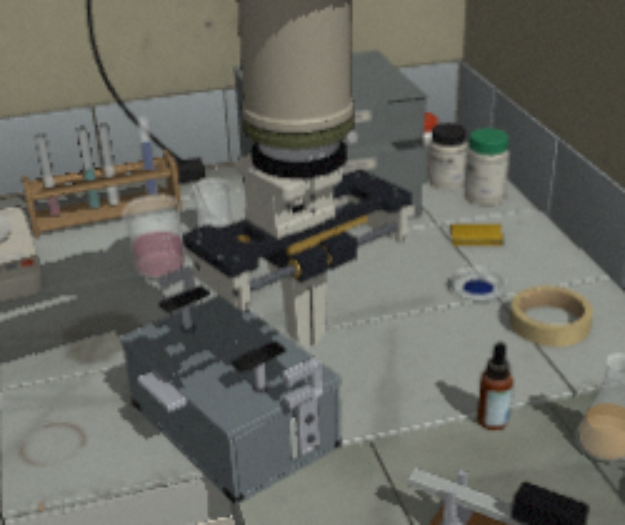

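Emit:
jog_arm(targets=[[1.0, 0.3, -0.3, 0, 0, 0, 1], [1.6, 0.3, -0.3, 0, 0, 0, 1], [1.8, 0.3, -0.3, 0, 0, 0, 1], [1.9, 0.3, -0.3, 0, 0, 0, 1]])

```text
t: 5.9
tool_pos: [0.4881, -0.03, 0.1394]
orientation: [0.097, 1.579, -0.101]
force: [-0.6, 0.4, 0.2]
opening: 0.0005
```

Emit:
jog_arm(targets=[[0.1, 0, 0, 0, 0, 0, 1], [0.2, 0, 0, 0, 0, 0, 1], [0.3, 0, 0, 0, 0, 0, 1]])

```text
t: 6.28
tool_pos: [0.4882, -0.0301, 0.1365]
orientation: [0.097, 1.579, -0.101]
force: [-0.1, -0.2, 0.2]
opening: 0.0003
```

Emit:
jog_arm(targets=[[0.1, 0, 0, 0, 0, 0, 1], [0.2, 0, 0, 0, 0, 0, 1], [0.3, 0, 0, 0, 0, 0, 1]])

```text
t: 6.65
tool_pos: [0.4882, -0.0301, 0.1334]
orientation: [0.097, 1.579, -0.101]
force: [-0.4, -0.3, 0.3]
opening: 0.0002
```

Emit:
jog_arm(targets=[[0.1, 0, 0, 0, 0, 0, 1], [0.2, 0, 0, 0, 0, 0, 1], [0.3, 0, 0, 0, 0, 0, 1]])

```text
t: 7.02
tool_pos: [0.4883, -0.0301, 0.132]
orientation: [0.097, 1.579, -0.101]
force: [-10.2, 0.7, 19.2]
opening: 0.0005
```

Run:
```python
from h import *
rep()
c=cam("scene"); cv2.imwrite("pics/s6.png",cv2.resize(c["frame"][150:260,220:340,::-1],None,fx=5,fy=5))
c=cam("top"); cv2.imwrite("pics/t6.png",cv2.resize(c["frame"][170:290,195:335,::-1],None,fx=5,fy=5))
```

```text
t 7.03 P [ 0.4883 -0.0301  0.132 ] case [  10.5827 -106.6543  132.0435] F [-10.23   0.68  19.24] M [ 0.16  1.77 -0.03] open 0.00047024184434839213
```

View pics/s6.png

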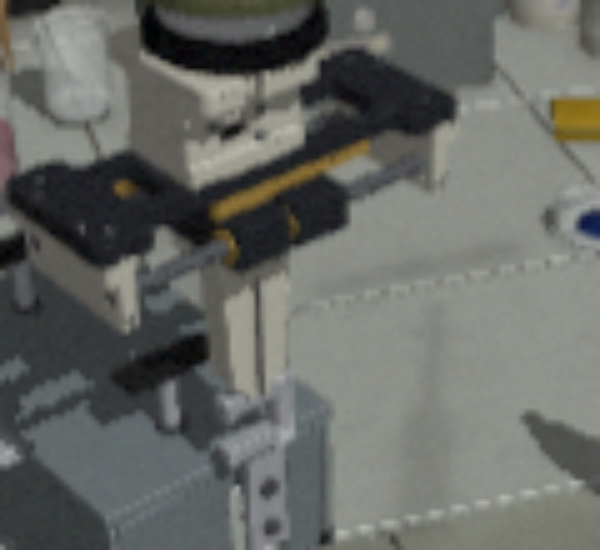

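View pics/t6.png

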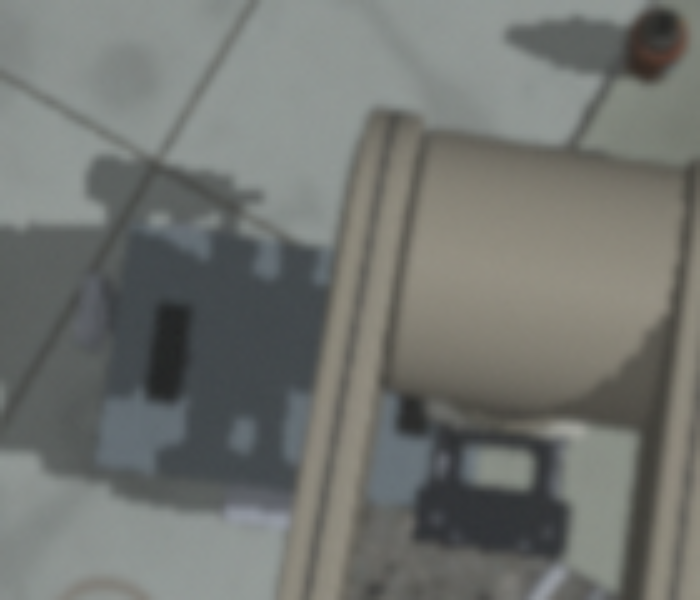

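Run:
```python
from h import *
print(go((.5423,-.2687,.16),.216))
```

```text
[ -2.8  -22.99   8.33 -19.6   -0.6    0.07]
```

Emit:
jog_arm(targets=[[-2.8, 0, 0, 0, 0, 0, 0.4], [-2.8, -8, 3, -10, -0.6, 0, 0.4], [-2.8, -23, 8.3, -19.6, -0.6, 0, 0.4], [-2.8, -23, 8.3, -19.6, -0.6, 0, 0.4], [-2.8, -23, 8.3, -19.6, -0.6, 0, 0.4]])

```text
t: 7.75
tool_pos: [0.5423, -0.2708, 0.16]
orientation: [-0.171, 1.564, 0.169]
force: [1.1, 0.0, -0.1]
opening: 0.0456
```

Run:
```python
from h import *
rep(); print(go((.5423,-.2687,.12),.216), go((.5423,-.2687,.051),.216))
c=cam("scene"); cv2.imwrite("pics/s7.png",c["frame"][:,:,::-1])
pickle.dump(c,open("scene7.pkl","wb"))
c=cam("top"); cv2.imwrite("pics/t7.png",c["frame"][:,:,::-1])
pickle.dump(c,open("top7.pkl","wb"))
```

```text
t 7.75 P [ 0.5423 -0.2708  0.16  ] case [  93.891  -338.7501  159.9952] F [ 1.11  0.04 -0.15] M [-0.07  0.02 -0.  ] open 0.045621396476083674
[4.   0.21 0.05 0.01 0.01 0.08] [10.9   0.22  0.05  0.01  0.01  0.08]
```

View pics/t7.png

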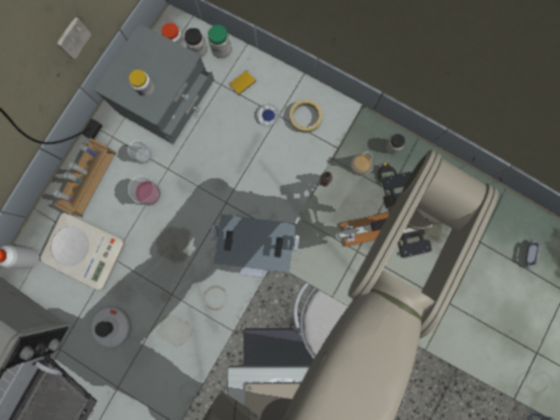

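View pics/s7.png

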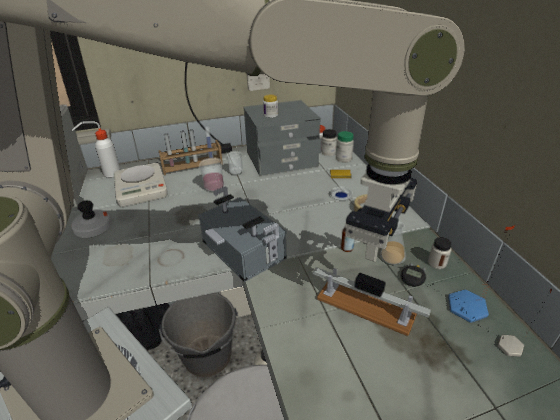

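Run:
```python
from h import *
T=old("top7");f=T["frame"]
g=f.astype(int).sum(2)//3
m=((g<42)).astype(np.uint8); m[:225]=0;m[265:]=0;m[:,:215]=0;m[:,300:]=0
n,l,s,c=cv2.connectedComponentsWithStats(m); 
for i in range(1,n):
    if s[i,4]>20: print(s[i],c[i])
im=cv2.resize(f[205:285,205:310,::-1],None,fx=7,fy=7,interpolation=cv2.INTER_CUBIC); cv2.imwrite("pics/t7a.png",im)
```

```text
(no output)
```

View pics/t7a.png

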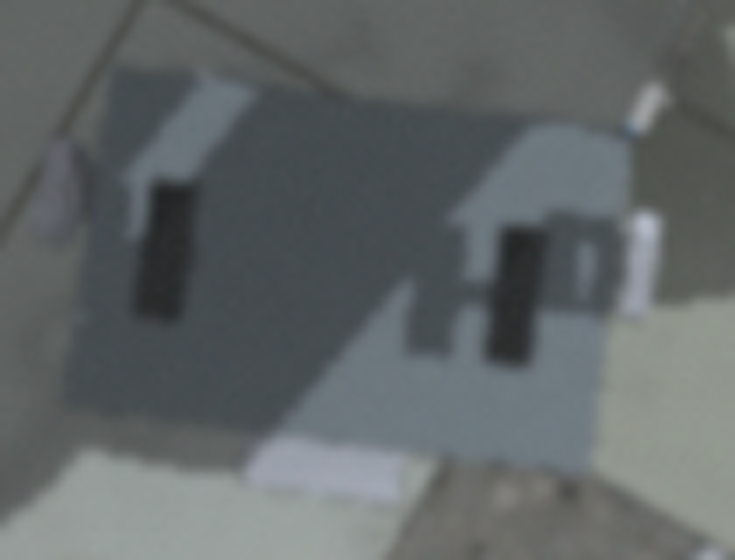

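Run:
```python
from h import *
T=old("top7");f=T["frame"]
g=f.astype(int).sum(2)/3
m=((g<56)).astype(np.uint8); m[:225]=0;m[265:]=0;m[:,:215]=0;m[:,300:]=0
n,l,s,c=cv2.connectedComponentsWithStats(m); pc=[]
for i in range(1,n):
    if s[i,4]>30: print(s[i],c[i], cv2.minAreaRect(np.argwhere(l==i)[:,::-1].astype(np.float32))); pc.append(c[i])
pc=sorted(pc,key=lambda p:p[0]);P=plane(T,pc,.131);print(P)
d=(P[0]-P[1])[:2];print("pads sep",np.linalg.norm(d),"yaw",np.arctan2(-d[0],d[1]),"mid",P.mean(0))
u=lambda x,y:(205+(x+.5)/7-.5,205+(y+.5)/7-.5)
L=plane(T,[u(65,405),u(598,472),u(632,132),u(112,66)],.09);print(L,L.mean(0)[:2])
for a,b in((0,1),(3,2)):
    d=(L[a]-L[b])[:2];print(np.linalg.norm(d),np.arctan2(-d[0],d[1]))
for a,b in((3,0),(2,1)):
    d=(L[a]-L[b])[:2];print(np.linalg.norm(d),np.arctan2(d[1],d[0]))
```

```text
[224 231   9  20 116] [228.1983 240.8534] ((228.1621551513672, 240.52700805664062), (6.411561012268066, 18.741485595703125), 9.462321281433105)
[275 238   8  18  91] [278.3077 246.1758] ((278.41998291015625, 246.55999755859375), (5.232590675354004, 17.677669525146484), 8.130102157592773)
[[0.4938 0.1427 0.131 ]
 [0.4798 0.0141 0.131 ]]
pads sep 0.12940760776020005 yaw -0.10844248272067057 mid [0.4868 0.0784 0.131 ]
[[ 0.4396  0.1853  0.09  ]
 [ 0.414  -0.0162  0.09  ]
 [ 0.5428 -0.0299  0.09  ]
 [ 0.569   0.1693  0.09  ]] [0.4914 0.0771]
0.2030909440324327 -0.1262268832635854
0.20091536659196207 -0.13048534831209213
0.13036213584225775 -0.12300066201258096
0.12953192487961 -0.10616889548810023
```

Emit:
jog_arm(targets=[[5, 0.2, 0.05, 0, 0, 0, 0.4], [8, 0.2, 0.05, 0, 0, 0, 0.4], [10, 0.2, 0.05, 0, 0, 0, 0.4], [10.9, 0.2, 0.05, 0, 0, 0, 0.4], [10.9, 0.2, 0.05, 0, 0, 0, 0.4]])

```text
t: 8.48
tool_pos: [0.5419, -0.2723, 0.0502]
orientation: [-0.168, 1.565, 0.164]
force: [-0.5, 0.1, -0.9]
opening: 0.0563
```

Run:
```python
from h import *
rep(); print(go((.5423,-.2687,.051),.216))
c=cam("scene"); cv2.imwrite("pics/s8.png",cv2.resize(c["frame"][205:345,290:460,::-1],None,fx=4.5,fy=4,interpolation=cv2.INTER_CUBIC))
```

```text
t 8.47 P [ 0.5419 -0.2723  0.0502] case [  93.711  -340.3516   50.2071] F [-0.47  0.11 -0.86] M [-0.11  0.07 -0.  ] open 0.05626466894057772
[-0.08  0.35  0.12 -0.25 -0.07  0.15]
```

View pics/s8.png

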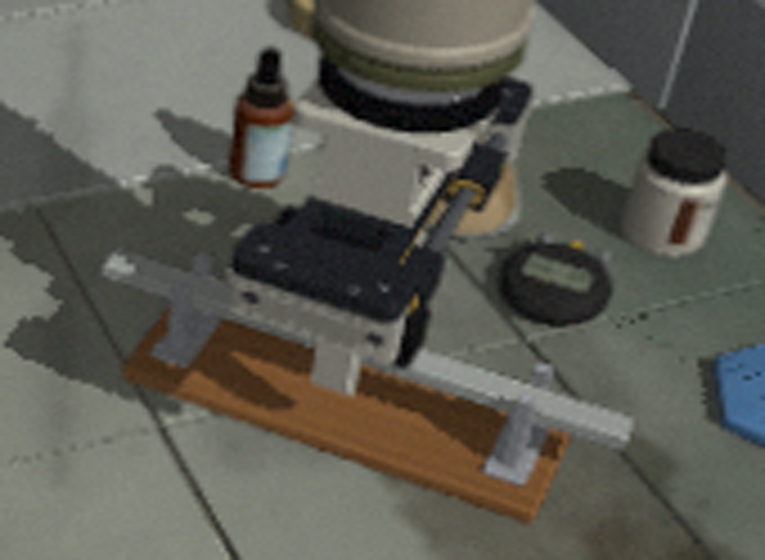

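Emit:
jog_arm(targets=[[-0.1, 0.4, 0.1, -0.25, 0, 0, 0.4], [-0.1, 0.4, 0.1, -0.25, 0, 0, 0.6], [-0.1, 0.4, 0.1, -0.25, 0, 0, 0.8], [-0.1, 0.4, 0.1, -0.25, 0, 0, 1], [-0.1, 0.4, 0.1, -0.25, 0, 0, 1]], squeeze=30)

```text
t: 9.15
tool_pos: [0.5425, -0.2686, 0.052]
orientation: [-0.172, 1.564, 0.167]
force: [-0.4, 0.1, 0.6]
opening: 0.024
```

Emit:
jog_arm(targets=[[0, 0, 0, 0, 0, 0, 1], [0, 0, 0, 0, 0, 0, 1]], squeeze=50)

```text
t: 9.4
tool_pos: [0.5425, -0.2686, 0.052]
orientation: [-0.172, 1.564, 0.167]
force: [-0.1, 0.1, 1.8]
opening: 0.0233
```

Run:
```python
from h import *
rep(); print(go((.5423,-.2687,.051),.216))
```

```text
t 9.4 P [ 0.5425 -0.2686  0.052 ] case [  93.8957 -336.5485   52.0242] F [-0.09  0.1   1.8 ] M [-0.01  0.06  0.07] open 0.023324621321802377
[ 0.1  -0.01 -0.03  0.   -0.01  0.19]
```

Emit:
jog_arm(targets=[[-1, 0, 0, 0, 0, 0, 1], [-2.5, 0, 0, 0, 0, 0, 1], [-5, 0, 0, 0, 0, 0, 1], [-8, 0, 0, 0, 0, 0, 1], [-12, 0, 0, 0, 0, 0, 1]])

```text
t: 10.02
tool_pos: [0.542, -0.2679, 0.1732]
orientation: [-0.172, 1.565, 0.167]
force: [-0.2, -0.3, -1.4]
opening: 0.0239
```

```bash
sed -i 's/^CC=.*/CC=np.array([.491,.0773]);YAW=-.122/' h.py
python3 - <<'E'
from h import *
rep(); print(go(case(-.028,0,.170),YAW))
c=cam("scene"); cv2.imwrite("pics/s9.png",c["frame"][:,:,::-1])
E
```

```text
t 10.03 P [ 0.542  -0.2679  0.1732] case [  92.5922 -336.4084  173.1868] F [-0.2  -0.27 -1.36] M [-0.11 -0.04 -0.04] open 0.023887858173079164
[ 0.22 35.74 -0.22 19.36 -0.03  0.16]
```

View pics/s9.png

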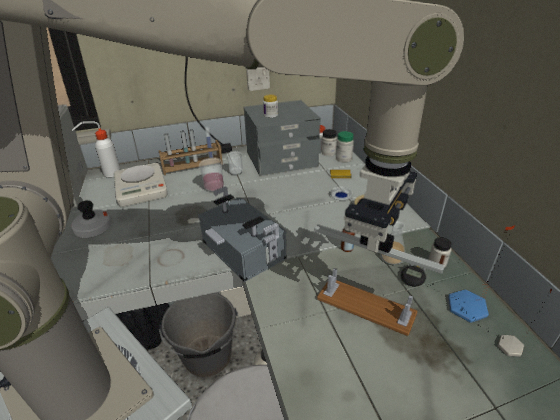

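Emit:
jog_arm(targets=[[0, 12, 0, 6, 0, 0, 1], [0, 35.7, 0.2, 19.3, 0, 0.2, 1], [0, 35.7, 0.2, 19.3, 0, 0.2, 1], [0, 35.7, 0.2, 19.3, 0, 0.2, 1], [0, 35.7, 0.2, 19.3, 0, 0.2, 1]])

```text
t: 10.7
tool_pos: [0.4789, 0.0386, 0.1784]
orientation: [0.092, 1.559, -0.098]
force: [0.9, 0.4, -1.6]
opening: 0.0236
```

Run:
```python
from h import *
rep(); print(go(case(-.024,0,.170),YAW))
```

```text
t 10.7 P [0.4789 0.0386 0.1784] case [ -7.3132 -39.8388 178.4237] F [ 0.91  0.45 -1.59] M [-0.06  0.11 -0.  ] open 0.023599364094897442
[ 0.81  3.99 -1.67  0.04  0.58  0.17]
```

Emit:
jog_arm(targets=[[0.4, 4, -1.7, 0, 0.6, 0.2, 1], [0.8, 4, -1.7, 0, 0.6, 0.2, 1], [0.8, 4, -1.7, 0, 0.6, 0.2, 1]])

```text
t: 11.08
tool_pos: [0.4671, 0.08, 0.1704]
orientation: [0.095, 1.568, -0.095]
force: [0.0, -0.1, -2.6]
opening: 0.0238
```

Run:
```python
from h import *
rep(); print(go(case(-.024,0,.145),YAW))
T=cam("top"); cv2.imwrite("pics/t10.png",cv2.resize(T["frame"][190:290,185:325,::-1],None,fx=5.5,fy=5.5,interpolation=cv2.INTER_CUBIC))
T=cam("scene"); cv2.imwrite("pics/s10.png",cv2.resize(T["frame"][150:290,170:340,::-1],None,fx=4.5,fy=4,interpolation=cv2.INTER_CUBIC))
```

```text
t 11.07 P [0.4671 0.08   0.1704] case [-24.0993  -0.2143 170.3984] F [ 0.01 -0.14 -2.6 ] M [-0.05  0.03  0.03] open 0.023836428193538307
[ 2.54  0.02  0.01  0.08  0.01 -0.  ]
```

View pics/t10.png

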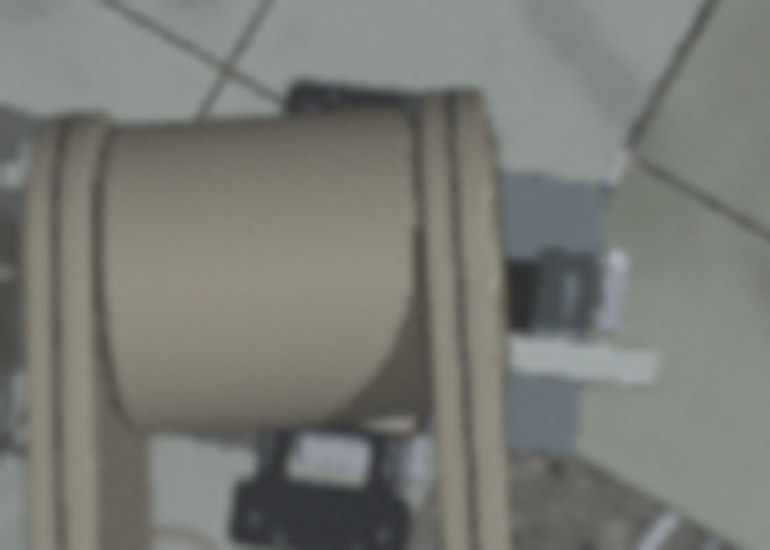

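View pics/s10.png

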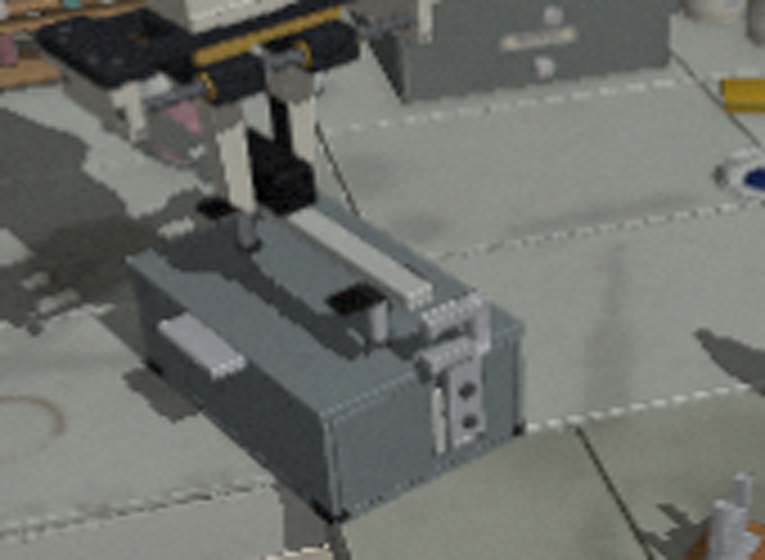

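Emit:
jog_arm(targets=[[1.2, 0, 0, 0, 0, 0, 1], [2.4, 0, 0, 0, 0, 0, 1], [3.2, 0, 0, 0, 0, 0, 1], [3.6, 0, 0, 0, 0, 0, 1], [4.0, 0, 0, 0, 0, 0, 1]])

```text
t: 11.8
tool_pos: [0.4674, 0.0793, 0.1305]
orientation: [0.096, 1.569, -0.096]
force: [-1.7, -0.8, 1.9]
opening: 0.0235
```

Run:
```python
from h import *
rep(); print(go(case(-.024,0,.1137),YAW))
```

```text
t 11.8 P [0.4674 0.0793 0.1305] case [-23.7115  -0.918  130.4823] F [-1.7  -0.75  1.92] M [-0.17  0.52 -0.05] open 0.023533081827289234
[ 1.68  0.09 -0.03 -0.03  0.01 -0.  ]
```

Emit:
jog_arm(targets=[[0.4, 0.1, 0, 0, 0, 0, 1], [0.8, 0.1, 0, 0, 0, 0, 1], [1.2, 0.1, 0, 0, 0, 0, 1], [1.5, 0.1, 0, 0, 0, 0, 1], [1.7, 0.1, 0, 0, 0, 0, 1]])

```text
t: 12.42
tool_pos: [0.4679, 0.0802, 0.1144]
orientation: [0.096, 1.568, -0.096]
force: [-5.6, -2.4, 11.2]
opening: 0.0235
```

Run:
```python
from h import *
rep(); print(go(case(-.01,0,.1137),YAW))
T=cam("scene"); cv2.imwrite("pics/s11.png",cv2.resize(T["frame"][150:270,180:320,::-1],None,fx=5.5,fy=5,interpolation=cv2.INTER_CUBIC))
```

```text
t 12.43 P [0.4679 0.0802 0.1144] case [-23.2694   0.0532 114.4373] F [-5.61 -2.38 11.19] M [-0.6   1.11 -0.03] open 0.0235386652021449
[ 0.08 -0.    1.33 -0.02  0.06  0.01]
```

View pics/s11.png

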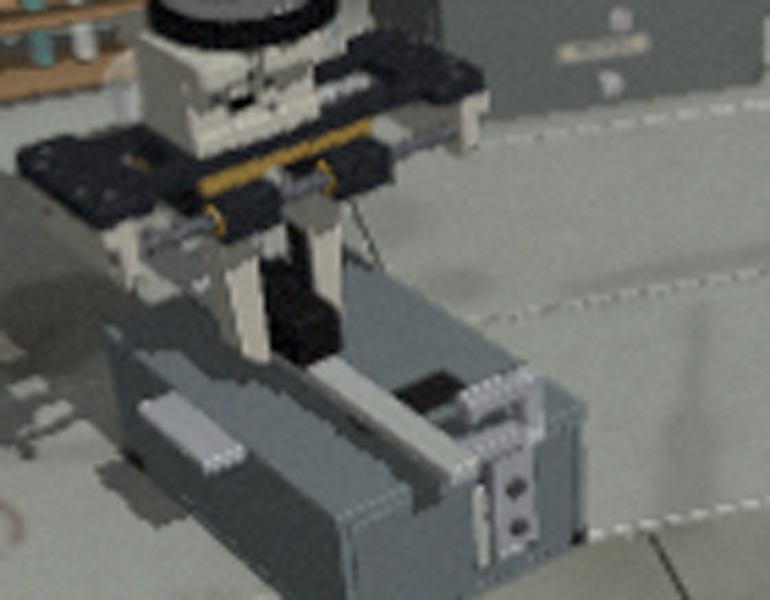

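Emit:
jog_arm(targets=[[0.1, 0, 0.2, 0, 0, 0, 1], [0.1, 0, 0.5, 0, 0, 0, 1], [0.1, 0, 0.8, 0, 0, 0, 1], [0.1, 0, 1.1, 0, 0, 0, 1], [0.1, 0, 1.3, 0, 0, 0, 1]])

```text
t: 13.1
tool_pos: [0.4809, 0.0791, 0.1143]
orientation: [0.096, 1.568, -0.095]
force: [-6.6, 0.7, 10.9]
opening: 0.0235
```

Run:
```python
from h import *
rep(); print(go(case(0.0,0,.1137),YAW))
```

```text
t 13.1 P [0.4809 0.0791 0.1143] case [-10.2488   0.5871 114.2571] F [-6.63  0.67 10.86] M [-0.05  1.45 -0.03] open 0.02347493022177118
[ 0.06 -0.06  1.02 -0.01  0.06 -0.04]
```

Emit:
jog_arm(targets=[[0.05, 0, 0.3, 0, 0, 0, 1], [0.1, 0, 0.6, 0, 0, 0, 1], [0.1, 0, 0.9, 0, 0, 0, 1], [0.1, 0, 1.2, 0, 0, 0, 1], [0.1, 0, 1.4, 0, 0, 0, 1]])

```text
t: 13.72
tool_pos: [0.4949, 0.078, 0.1143]
orientation: [0.097, 1.567, -0.094]
force: [-6.7, 0.3, 11.2]
opening: 0.0234
```

Run:
```python
from h import *
rep(); print(go(case(0.011,0,.1137),YAW))
T=cam("scene"); cv2.imwrite("pics/s12.png",cv2.resize(T["frame"][150:270,180:320,::-1],None,fx=5.5,fy=5,interpolation=cv2.INTER_CUBIC))
```

```text
t 13.72 P [0.4949 0.078  0.1143] case [  3.802    1.2155 114.3011] F [-6.73  0.27 11.17] M [ 0.03  1.43 -0.04] open 0.023405651819082423
[ 0.06 -0.12  0.72  0.01  0.07 -0.09]
```

View pics/s12.png

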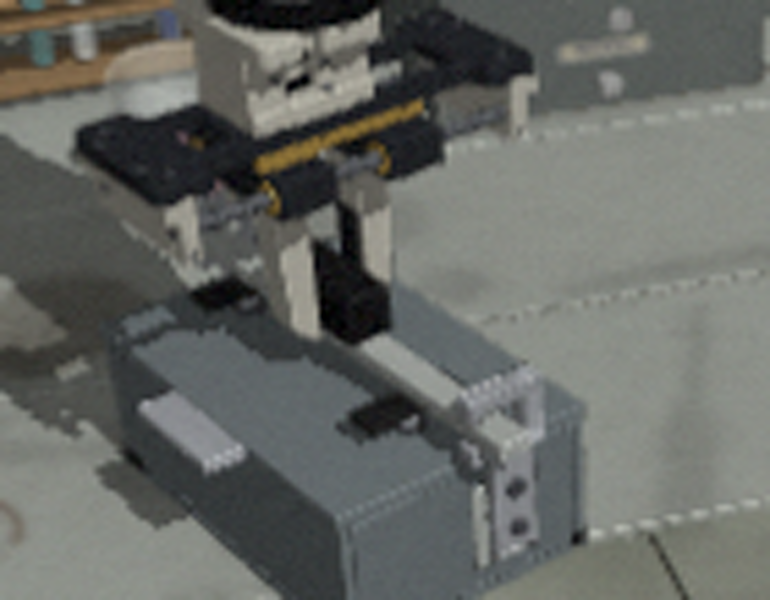

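Emit:
jog_arm(targets=[[0.05, -0.1, 0.2, 0, 0, -0.1, 1], [0.1, -0.1, 0.4, 0, 0, -0.1, 1], [0.1, -0.1, 0.6, 0, 0, -0.1, 1], [0.1, -0.1, 0.7, 0, 0, -0.1, 1]])

```text
t: 14.28
tool_pos: [0.5019, 0.0768, 0.1143]
orientation: [0.096, 1.567, -0.095]
force: [-6.9, 0.4, 10.2]
opening: 0.0235
```

Run:
```python
from h import *
rep()
```

```text
t 14.28 P [0.5019 0.0768 0.1143] case [ 10.9171   0.8721 114.3051] F [-6.86  0.4  10.15] M [0.08 1.53 0.02] open 0.023454424979701825
```

Emit:
jog_arm(targets=[[0.1, -0.1, 0.1, 0, 0, 0, 1], [0.1, -0.1, 0.2, 0, 0, 0, 1]])

```text
t: 14.52
tool_pos: [0.5039, 0.0764, 0.1143]
orientation: [0.097, 1.567, -0.094]
force: [-6.8, 0.9, 10.5]
opening: 0.0235
```

Run:
```python
from h import *
rep()
```

```text
t 14.53 P [0.5039 0.0764 0.1143] case [ 12.8743   0.646  114.3262] F [-6.77  0.86 10.54] M [ 0.15  1.48 -0.03] open 0.023469824966268964
```

Emit:
jog_arm(targets=[[0.1, -0.1, 0.1, 0, 0, 0, 1], [0.1, -0.1, 0.15, 0, 0, 0, 1]])

```text
t: 14.78
tool_pos: [0.5047, 0.0762, 0.1142]
orientation: [0.098, 1.568, -0.092]
force: [-10.4, 2.5, 11.3]
opening: 0.0237
```

Run:
```python
from h import *
rep()
```

```text
t 14.78 P [0.5047 0.0762 0.1142] case [ 13.7633   0.5911 114.2319] F [-10.39   2.48  11.35] M [ 0.31  1.98 -0.41] open 0.023732526699609728
```

Emit:
jog_arm(targets=[[0.1, -0.1, -0.15, 0.5, 0, -0.2, 1], [0.1, -0.1, -0.15, 0.6, 0, -0.2, 1], [0.1, -0.1, 0, 0.6, 0, -0.2, 1], [0.1, -0.1, 0.1, 0.6, 0, -0.2, 1], [0.1, -0.1, 0.15, 0.6, 0, -0.2, 1]])

```text
t: 15.4
tool_pos: [0.5056, 0.076, 0.1142]
orientation: [0.104, 1.569, -0.102]
force: [-10.6, 2.0, 13.3]
opening: 0.0236
```

Run:
```python
from h import *
rep(); print(go(case(0.0125,0,.1137),YAW))
```

```text
t 15.4 P [0.5056 0.076  0.1142] case [ 14.6511   0.4508 114.2268] F [-10.6    2.    13.32] M [ 0.24  2.19 -0.29] open 0.02364474581257368
[ 0.05 -0.05 -0.21 -0.54 -0.07 -0.08]
```

Emit:
jog_arm(targets=[[0.05, 0, -0.2, 0.2, 0, 0, 1], [-0.1, 0, -0.2, 0.2, 0, 0, 1], [-0.25, 0, -0.2, 0.2, 0, 0, 1], [-0.4, 0, -0.2, 0.2, 0, 0, 1], [-0.45, 0, -0.2, 0.2, 0, 0, 1]])

```text
t: 16.02
tool_pos: [0.5053, 0.0762, 0.119]
orientation: [0.107, 1.565, -0.105]
force: [8.8, -0.6, -6.7]
opening: 0.0238
```

Run:
```python
from h import *
rep(); print(go(case(0.0125,0,.1187),-.131))
T=cam("scene"); cv2.imwrite("pics/s13.png",cv2.resize(T["frame"][150:270,180:320,::-1],None,fx=5.5,fy=5,interpolation=cv2.INTER_CUBIC))
```

```text
t 16.02 P [0.5053 0.0762 0.119 ] case [ 14.3129   0.603  118.9802] F [ 8.84 -0.55 -6.71] M [-0.6  -1.34 -0.03] open 0.023817396716077518
[ 0.03 -0.06 -0.18 -0.23  0.15 -0.1 ]
```

View pics/s13.png

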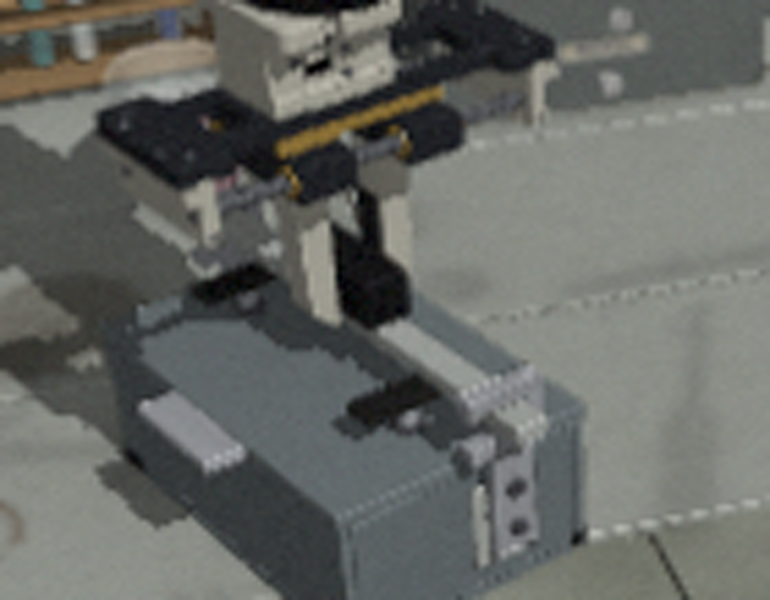

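Emit:
jog_arm(targets=[[0.2, 0, 0, -0.1, 0.1, 0, 1], [0.25, 0, -0.1, -0.1, 0.1, 0, 1], [0.25, 0, -0.2, -0.1, 0.1, 0, 1]])

```text
t: 16.45
tool_pos: [0.5052, 0.0761, 0.1181]
orientation: [0.106, 1.563, -0.103]
force: [2.0, -3.4, 8.9]
opening: 0.024
```

Run:
```python
from h import *
rep(); print(go(case(0.0125,0,.1187),-.131))
```

```text
t 16.45 P [0.5052 0.0761 0.1181] case [ 14.2484   0.5856 118.0928] F [ 2.   -3.37  8.89] M [-0.74 -0.53 -0.07] open 0.023959978532679317
[-0.06 -0.06 -0.17 -0.14  0.3  -0.11]
```

Emit:
jog_arm(targets=[[0.1, 0, -0.2, -0.1, 0.3, -0.1, 1], [0.1, 0, -0.25, -0.1, 0.3, -0.1, 1]])

```text
t: 16.7
tool_pos: [0.5051, 0.0762, 0.1189]
orientation: [0.104, 1.563, -0.103]
force: [6.1, -2.9, 6.5]
opening: 0.0238
```

Run:
```python
from h import *
rep(); print(go(case(0.0125,0,.1187),-.131))
```

```text
t 16.7 P [0.5051 0.0762 0.1189] case [ 14.16     0.6725 118.8609] F [ 6.12 -2.92  6.47] M [-0.81 -0.92 -0.13] open 0.023844422051424834
[ 0.02 -0.07 -0.17 -0.05  0.31 -0.03]
```

Emit:
jog_arm(targets=[[0.1, 0, -0.3, 0, 0.3, 0, 1], [0.15, 0, -0.4, 0, 0.3, 0, 1]])

```text
t: 16.95
tool_pos: [0.5043, 0.0764, 0.1189]
orientation: [0.104, 1.561, -0.103]
force: [8.7, -2.3, 4.4]
opening: 0.0234
```

Run:
```python
from h import *
rep(); print(go(case(0.0125,0,.1187),-.131))
```

```text
t 16.95 P [0.5043 0.0764 0.1189] case [ 13.3373   0.7693 118.912 ] F [ 8.74 -2.26  4.36] M [-0.81 -1.42 -0.02] open 0.023449290121146042
[ 0.02 -0.08 -0.08 -0.06  0.42 -0.06]
```

Emit:
jog_arm(targets=[[0, 0, 0, 0, 0.3, 0, 1], [-0.05, 0, 0, 0, 0.3, 0, 1]], squeeze=20)

```text
t: 17.2
tool_pos: [0.5044, 0.0764, 0.1189]
orientation: [0.104, 1.566, -0.103]
force: [4.5, -2.0, -5.4]
opening: 0.0242
```

Run:
```python
from h import *
rep(); print(go(case(0.0125,0,.1187),-.131))
```

```text
t 17.2 P [0.5044 0.0764 0.1189] case [ 13.3961   0.7573 118.9428] F [ 4.5  -2.   -5.44] M [-0.36 -0.62  0.12] open 0.02415728458639849
[ 0.02 -0.08 -0.09 -0.06  0.11 -0.06]
```

Emit:
jog_arm(targets=[[0, 0, 0, 0, 0, 0, 0.7], [0, 0, 0, 0, 0, 0, 0.6], [0, 0, 0, 0, 0, 0, 0.5], [0, 0, 0, 0, 0, 0, 0.4]])

```text
t: 17.7
tool_pos: [0.5043, 0.0765, 0.1189]
orientation: [0.104, 1.566, -0.103]
force: [-0.7, 0.6, 0.9]
opening: 0.0516
```

Run:
```python
from h import *
rep()
T=cam("scene"); cv2.imwrite("pics/s14.png",cv2.resize(T["frame"][150:270,180:320,::-1],None,fx=5.5,fy=5,interpolation=cv2.INTER_CUBIC))
```

```text
t 17.7 P [0.5043 0.0765 0.1189] case [ 13.3271   0.8378 118.9491] F [-0.72  0.59  0.87] M [-0.09  0.09 -0.01] open 0.05162319031494102
```

View pics/s14.png

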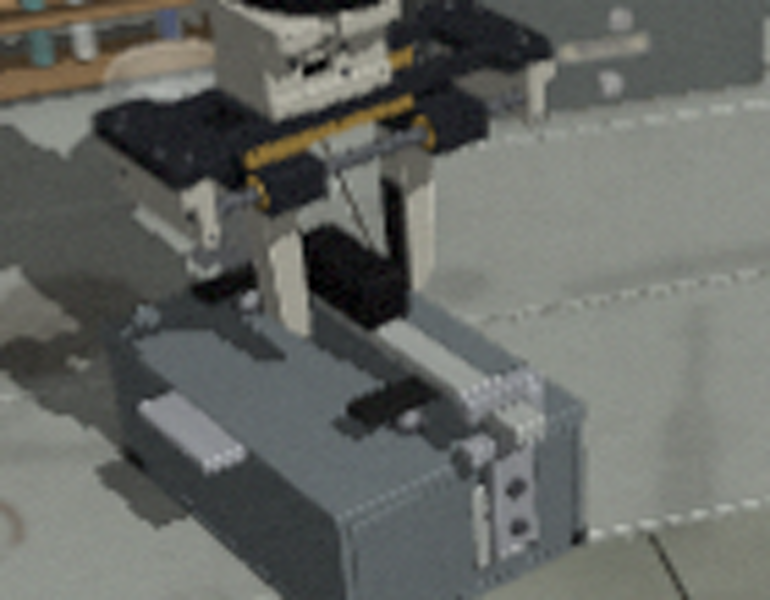

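Released with no force on the tool, and the bar sits up against the catch roof. Withdrawing straight up, then moving clear.

Emit:
jog_arm(targets=[[-2, 0, 0, 0, 0, 0, 0.4], [-5, 0, 0, 0, 0, 0, 0.4], [-10, 0, 0, 0, 0, 0, 0.4], [-16, 0, 0, 0, 0, 0, 0.4], [-16, 5, -5, 0, 0, 0, 0.4]])

```text
t: 18.38
tool_pos: [0.4697, 0.1248, 0.2852]
orientation: [0.11, 1.556, -0.105]
force: [0.7, 2.2, 0.2]
opening: 0.0562
```

Emit:
jog_arm(targets=[[0, 8, -5, 0, 0, 0, 0.4], [0, 16, -8, 0, 0, 0, 0.4], [0, 22, -10, 0, 0, 0, 0.4], [0, 28, -12, 0, 0, 0, 0.4], [0, 28, -12, 0, 0, 0, 0.4]])

```text
t: 19.0
tool_pos: [0.3881, 0.4208, 0.2848]
orientation: [0.109, 1.556, -0.104]
force: [0.3, -1.4, 0.5]
opening: 0.0553
```

Run:
```python
from h import *
rep()
S=cam("scene"); cv2.imwrite("pics/s15.png",S["frame"][:,:,::-1]); cv2.imwrite("pics/s15z.png",cv2.resize(S["frame"][170:280,190:330,::-1],None,fx=5.5,fy=5,interpolation=cv2.INTER_CUBIC))
T=cam("top"); cv2.imwrite("pics/t15.png",T["frame"][:,:,::-1]); cv2.imwrite("pics/t15z.png",cv2.resize(T["frame"][190:290,185:325,::-1],None,fx=5.5,fy=5.5,interpolation=cv2.INTER_CUBIC))
pickle.dump(T,open("top15.pkl","wb"))
```

```text
t 19.0 P [0.3881 0.4208 0.2848] case [-143.9503  328.4634  284.7945] F [ 0.27 -1.36  0.5 ] M [-0.15  0.04 -0.02] open 0.05534882319276337
```

View pics/s15z.png

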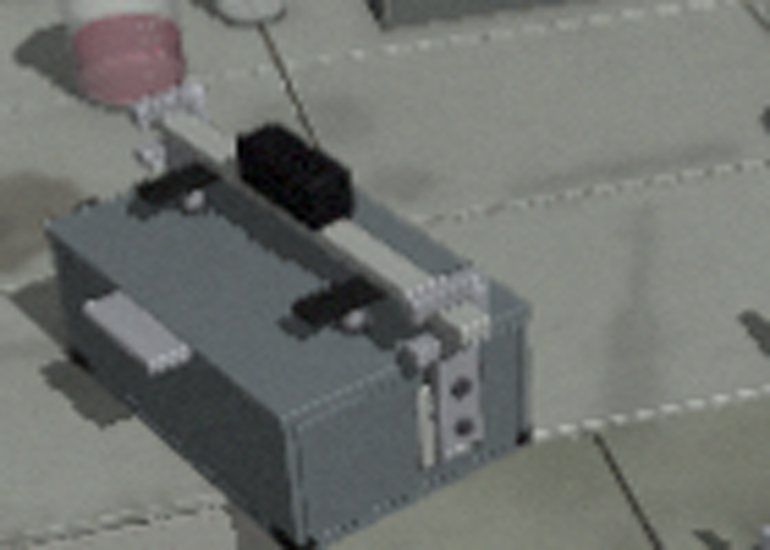

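View pics/t15z.png

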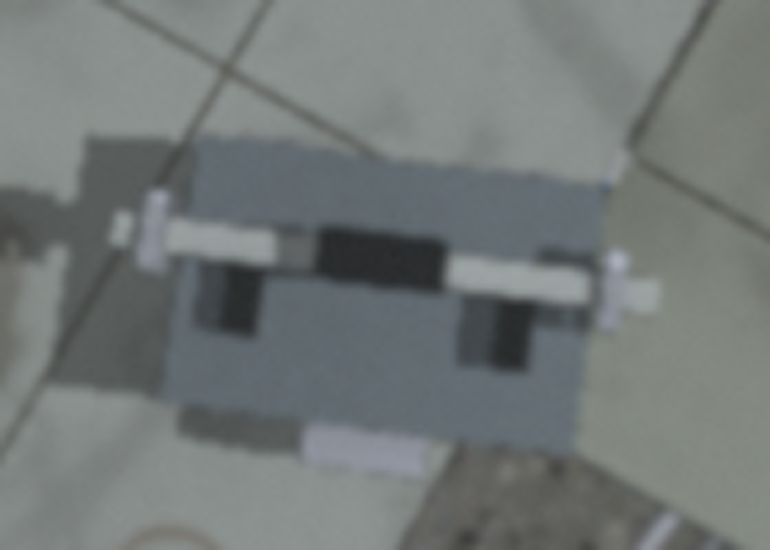

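View pics/s15.png

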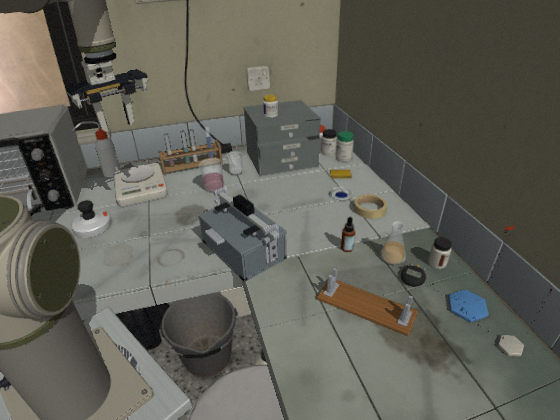

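View pics/t15.png

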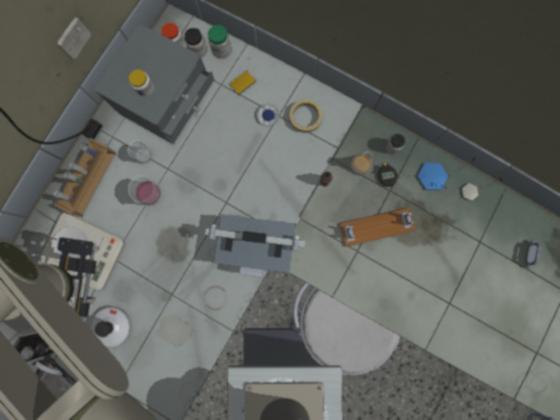

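Run:
```python
from h import *
a=old("top0")["frame"][140:195,312:402].astype(int);b=old("top15")["frame"][140:195,312:402].astype(int)
print("bystander area diff mean/max",np.abs(a-b).mean(),np.abs(a-b).max())
rep(); print(ticket.close_job());
```

```text
bystander area diff mean/max 2.7554208754208753 7
t 19.1 P [0.3868 0.4228 0.2838] case [-145.4584  330.2401  283.7574] F [-0.17 -0.39 -0.9 ] M [-0.13  0.09 -0.03] open 0.05579173496903126
the job is handed in; nothing more can be done
None
```

The case is shut and the bar is locked in both catches; I handed the job in at 19.1 s of the 54 s allowed.

- **Lid:** I pushed it shut from behind the tab and pressed it flat. The fingertip stopped at z = 90.1 mm with about 22 N down and 13 N sideways.
- **Catch height:** Touching the top of the right catch stopped the fingertip at 132.0 mm, which gives h ≈ 5 mm. That touch reached about 19 N. The bar later met the roof at the height this predicts. I did not touch the left catch separately.
- **Bar:** I lifted it straight up and level, laid it across the pads and pressed it down with 11–13 N. It slid in without jamming, touched the back walls at about 11 N, and I backed it off about 1 mm. I then let it rise to the roof and released it; the tool forces afterwards were about zero.

**Last checks:**
- The pictures show the bar behind the lips of both catches, with its centre line about 12–14 mm in, by eye.
- The view around the bottle, flask and stopwatch is unchanged apart from image noise, and the arm is clear of everything.

**Disagreements:**
- My estimates of the case's angle differed by about 1.5°, from -0.108 to -0.135 rad, so I trimmed the bar's angle against the back wall.
- By touch the right end seemed to reach the back wall first, but the top picture shows the left end about 2 mm deeper. Both ends are within the 8–14 mm allowed, though the left is close to the wall.

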